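# Find the stamped finds crate and push it to the dispatch line

## Task

One of the two empty blue crates carries a round orange stamp underneath. Tip both crates over on to a side so that their undersides show, then push the stamped one along the bench, still lying on its side, until it lies across the yellow dispatch line with the line under its middle, and leave the other crate lying off the line. Do it by pushing with the fingers: never pick a crate up clear of the mat or carry it, and leave the juglet, mug and caliper alone.

Things in the scene. Friction and masses are not known exactly. Their poses are not given: they have to be found in the camera images.
- crate_a: one of two look-alike empty blue crates, 150 (x) by 200 (y) by 120 mm high (z, out of the open top), 0.3 kg. Starts upright, x roughly ahead of the robot. Origin: centre of the underside. Walls outside 144 by 194 mm, with a 12 mm high rim 3 mm proud round the top. Pushed near the top of a long side it pivots on the opposite bottom edge; about 60 degrees over it falls on to its side
- crate_b: the other crate, exactly like crate_a but for the stamp; origin at the centre of its underside
- crate_a_mid (a point): centre of crate_a's outer box, 60 mm above its underside along its z
- crate_b_mid (a point): centre of crate_b's outer box, 60 mm above its underside along its z
- stamp (a point): centre of the round orange stamp, 84 mm across (a ring and a dot), in the middle of the underside of one of the two crates; it moves with that crate and is hidden while the crate stands upright. The other underside is plain blue
- line: the dispatch line: a flat strip of yellow tape on the mat, 420 mm long and 50 mm wide, running away from the robot between the two crates; origin at its middle, x along it, y across it
- mat: the grey non-slip rubber mat on the bench, 680 by 1060 mm, all the work stands on it; origin under its middle, its top at z = 3 mm. Crates grip it well (friction about 0.9) yet slide when pushed low
- juglet: small terracotta juglet, 72 mm across and 120 mm high, standing loose; origin at the centre of its foot; bystander
- mug: white mug, 76 mm across and 90 mm high, handle to its +y, standing loose; origin at the centre of its foot; bystander
- caliper: steel vernier caliper, 230 mm long along its x, jaws reaching 55 mm to its -y, 10 mm thick, lying flat and loose; origin under the middle of its beam; bystander
There are look-alikes about, which are no part of the job. What is shaped like the crate_b but purple is not meant.

How it is judged:
On the way:
1. both crates lie on a side, undersides showing (angle between crate_a's own z axis and vertical between 1.4 and 1.75 rad and angle between crate_b's own z axis and vertical between 1.4 and 1.75 rad), for 0.3 s.
At the end, for the whole second after the job is handed in: the stamped crate lies at rest on its side on the mat with its centre within 40 mm of the middle of the yellow line and within the line's length; the other crate lies at rest on its side on the mat with its centre at least 140 mm from the line's middle (all of step 1 and y of crate_a_mid in the frame of line between -0.04 and 0.04 m and x of crate_a_mid in the frame of line between -0.2 and 0.2 m and (y of crate_b_mid in the frame of line below -0.14 m or y of crate_b_mid in the frame of line above 0.14 m) and height (world z) of each of crate_a_mid, crate_b_mid below 0.115 m and contact force between each of crate_a, crate_b and mat above 0.5 N and linear speed of each of crate_a, crate_b below 0.02 m/s); the robot touches nothing.
It fails at once if a crate is lifted or carried (clear of the mat on the fingers) (height (world z) of any of crate_a_mid, crate_b_mid above 0.145 m or (contact force between crate_a and mat below 0.02 N and contact force between crate_a and the fingers above 1 N and (height (world z) of crate_a_mid above 0.09 m or (angle between crate_a's own z axis and vertical below 0.3 rad and height (world z) of crate_a_mid above 0.075 m))) or (contact force between crate_b and mat below 0.02 N and contact force between crate_b and the fingers above 1 N and (height (world z) of crate_b_mid above 0.09 m or (angle between crate_b's own z axis and vertical below 0.3 rad and height (world z) of crate_b_mid above 0.075 m)))).
It fails at once if the juglet, the mug or the caliper is disturbed (distance of any of juglet, mug, caliper from where it was at the start of the episode above 0.02 m or angle between any of juglet, mug's own z axis and vertical above 0.3 rad).
It also fails if it takes over 69 s, if anything falls off the work surface, if the arm or the gripper's body presses on something with over 40 N, if the wrist force passes 120 N, or if a joint passes its speed limit or range.

## Robot

A 6-joint arm with a two-finger parallel gripper is mounted at the origin on the work surface. World frame = base frame: x ahead of the robot, y to its left, z up, the work surface at z = 0. Lengths are in m, angles in rad, forces in N, time in s.
With the tool pointing down it reaches from about 0.375 to 0.9 m from the base axis. Payload 3.1 kg.
Tool frame: the origin (TCP) lies at the very end of the fingers, on their centre line; the grasp point (between the pads) lies robot.grip_point_offset behind it (robot.grip_point_offset is the distance from the TCP to the grasp point, in m); z points along the fingers, y is the direction in which the jaws open and shut (so a half turn about z gives the same grasp; the last joint's range is limited). The gripper opens to 85 mm and grips with 20 to 120 N. Pads are 22 mm wide; open, the fingers measure 114 mm over their backs; the gripper's body (76 mm by 85 mm) begins 54 mm behind the grasp point. The pads swing forward as they close: fully open they stand 13 mm farther back than shut.
Start: joints at [-1.427, 0.527, 1.433, -0, 1.181, -0.178], TCP at [0.198, -0.593, 0.231] pointing down, gripper open.
Joint ranges: [-3.08, 3.08], [-0.75, 2.2], [0.22, 2.44], [-1.43, 4.57], [0, 2.65], [-2.85, 2.85]. Speed limits (rad/s): [2.79, 2.79, 3.14, 3.14, 3.14, 3.14].

## Interface

Orientations are given as [roll, pitch, yaw] about the fixed x, y, z axes, in that order (R = Rz(yaw) Ry(pitch) Rx(roll)).
In Python, from cell import readout, cams, workorder, robot gives the robot as it stands.
- The arm moves only by the tool jog_arm, never from a script. Its argument "increments" is a list that holds one entry, the list of rows, each a list of 7 numbers: the turn, a rotation vector about the tool's x, y, z in rad, then the shift along the tool's x, y, z in cm, then the closure in counts, from 0 (fully open) to 255 (shut). A call has 1 to 12 rows; each row shifts and turns the commanded pose from where the row before left it, along the tool's axes as they then stand; what a row does not reach is not made up. A row lasts 1/12 s, in which the tool goes at most 41.7 mm and 7.16 degrees, less where a joint would pass 70% of its speed; a pose out of reach is approached as far as the arm can. A call with a gripper value outside its range is refused whole. The fingers move at their own pace and stop on an object; "force" is the grip in N (left out, the last holds). Time passes only in rows, so rows that do not move let the fingers close. It gives the time, the measured TCP pose, the force and the opening at its end, in the units of the state.
- readout.sense(): the state, without advancing time (a new reading comes with each control period).
- cams.capture(name): name is "scene" or "top" or "wrist"; returns a dict with "color" (420x560x3 uint8, red, green, blue), "K" (3x3 intrinsics, pixels), "k1" (the pictures are not rectified: a ray, as slopes to the right and down, at radius r is drawn at 1 + k1 r^2 times it, then the intrinsics apply), "extrinsics" (4x4, takes a point from world to camera coordinates); the wrist camera has in their place "mount" (4x4, takes a point from camera to tool coordinates, whose origin is the TCP and whose axes are the flange's). Camera axes: x right, y down, z forward; pixel columns grow to the right and rows downward; lengths in m; the calibration is good to about 2 mm. A picture is of the moment at which its call begins: read the wrist's pose just before it. There is no depth.
- workorder.close_job(): hands the job in, once; it reports no verdict.
The state is a dict: "time": time; "qpos": joint angles; "joint_vel": joint speeds; "effort": joint torques, N m; "position": TCP position; "eef_rot": TCP orientation; "contact_force": force on the tool from outside, world axes, zero at the start; "ft_torque": the same for the moment, N m; "gripper_width": opening from 0.0 (shut) to 1.0 (fully open).
Only numpy, scipy, OpenCV 4.12 (cv2) and the standard library are available. Lean on these libraries where they do the work, as an engineer would, in place of code of your own. Each camera call takes 0.05 s, during which the arm holds its last target. There are 200 camera calls.

## Working session

There is one attempt and no reset: what is moved stays moved. The work goes in short steps, Python scripts to look and compute and a tool call to move; the robot and the scene stay as the last step left them, time stands still between calls to the robot, and variables do not carry over. Pictures are saved under pics/ and viewed, about 8 in all and at most 12, crops included, and the job is handed in when it is done.

Besides the shell and the picture viewer there is one more tool, called as name(argument=value, ...), one argument or row to a line, values as JSON. jog_arm: Moves the arm, as the interface text tells. Its arguments: {"type":"object","properties":{"increments":{"type":"array","items":{"type":"array","items":{"type":"array","items":{"type":"number"}}}},"force":{"type":"number"}},"required":["increments"]}

```bash
mkdir -p pics; ls; python3 - <<'E'
from cell import readout,cams,robot
import cv2,numpy as np
s=readout.sense();print({k:np.round(v,3) for k,v in s.items()});print(robot.grip_point_offset)
for n in("top","scene"):
    c=cams.capture(n);cv2.imwrite(f"pics/{n}0.png",c["color"][:,:,::-1]);print(n,c["K"],c["k1"],np.round(c["extrinsics"],4))
E
```

```text
pics
{'time': np.float64(0.0), 'qpos': array([-1.428,  0.528,  1.434,  0.   ,  1.181, -0.178]), 'joint_vel': array([ 0.   ,  0.001,  0.001,  0.001, -0.001,  0.002]), 'effort': array([ 2.0000e-03, -4.4234e+01, -1.7803e+01, -0.0000e+00,  8.0000e-03,
       -0.0000e+00]), 'position': array([ 0.198, -0.592,  0.23 ]), 'eef_rot': array([-3.139, -0.   ,  0.322]), 'contact_force': array([ 0.451, -0.062, -0.529]), 'ft_torque': array([0.024, 0.023, 0.004]), 'gripper_width': np.float64(0.999)}
0.0187
top [[409.2864798    0.         286.43602865]
 [  0.         409.2864798  196.31364899]
 [  0.           0.           1.        ]] -0.06100506042969673 [[ 0.0185 -0.9994  0.0291  0.1425]
 [-0.9961 -0.0209 -0.0853  0.6157]
 [ 0.0859 -0.0274 -0.9959  1.3466]
 [ 0.      0.      0.      1.    ]]
scene [[484.67190334   0.         271.25058799]
 [  0.         484.67190334 216.22935413]
 [  0.           0.           1.        ]] -0.051520784931903235 [[-0.0376  0.9993 -0.0025 -0.1678]
 [ 0.5968  0.0204 -0.8022 -0.2978]
 [-0.8015 -0.0317 -0.5971  1.9422]
 [ 0.      0.      0.      1.    ]]
```

View pics/top0.png

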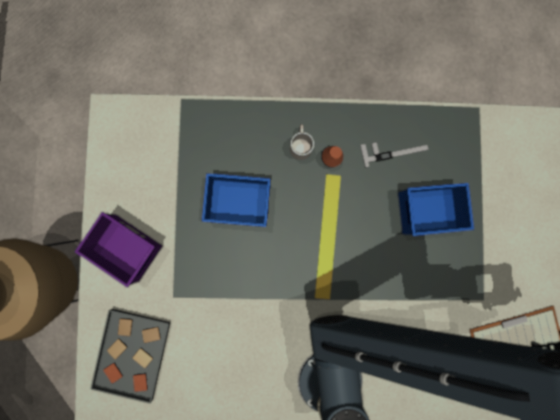

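View pics/scene0.png

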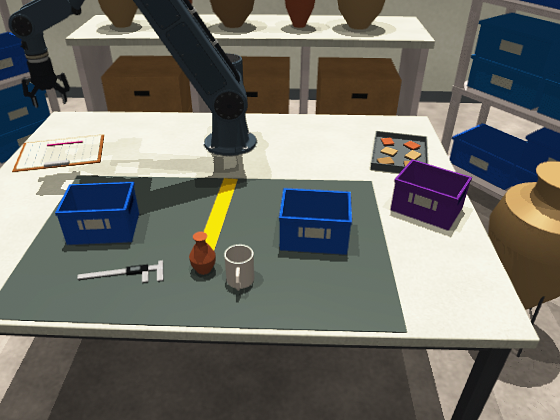

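Top view: the line runs from (333,176) to (323,298), the crates sit at about (237,200) and (440,209), the juglet at (333,156), the mug at (302,144), and the caliper at (362–428,150). The scene view is from the far side, and there is a purple look-alike off the mat.

```bash
cat > h.py <<'E'
import numpy as np,cv2
from cell import cams,readout
from scipy.spatial.transform import Rotation as Ro
def cap(n):
    s=readout.sense(); c=cams.capture(n)
    if n=="wrist":
        T=np.eye(4);T[:3,:3]=Ro.from_euler("xyz",s["eef_rot"]).as_matrix();T[:3,3]=s["position"];c["W"]=T@c["mount"]
    else: c["W"]=np.linalg.inv(c["extrinsics"])
    return c
def cast(c,px,z):
    u=cv2.undistortPoints(np.float64(px).reshape(-1,1,2),c["K"],np.array([c["k1"],0,0,0])).reshape(-1,2)
    d=np.c_[u,np.ones(len(u))]@c["W"][:3,:3].T;o=c["W"][:3,3]
    return o+d*((z-o[2])/d[:,2])[:,None]
def mask(c,lo,hi):
    h=cv2.cvtColor(c["color"],cv2.COLOR_RGB2HSV);return cv2.inRange(h,lo,hi)
def blobs(m,amin=60):
    return [k for k in cv2.findContours(m,cv2.RETR_EXTERNAL,cv2.CHAIN_APPROX_NONE)[0] if cv2.contourArea(k)>amin]
BLUE=((105,120,30),(122,255,255));YEL=((22,120,80),(35,255,255))
E
python3 - <<'E'
from h import *
for n in("top","scene"):
    c=cap(n);print(n,"cam",c["W"][:3,3].round(3))
    for nm,(lo,hi),z in(("blue",BLUE,.123),("yel",YEL,.003),("terra",((0,120,40),(12,255,255)),.06)):
        for k in blobs(mask(c,lo,hi)):
            P=cast(c,k.reshape(-1,2),z)[:,:2]
            if P[:,0].min()<.1 or P[:,0].max()>1: continue
            r=cv2.minAreaRect((P*1000).astype(np.float32));print(nm,np.round(r[0]),np.round(r[1]),round(r[2],1), P.min(0).round(3),P.max(0).round(3))
            if n=="scene" or nm!="blue": continue
    if n=="top": 
        print("caliper,jaws,right",cast(c,[(428,148),(362,147),(366,165),(378,163)],.01)[:,:2].round(3).tolist())
        print("mug",cast(c,[(302,150),(290,144),(314,144),(302,126)],.06)[:,:2].round(3).tolist(),"mat",cast(c,[(181,100),(480,107),(174,297),(484,299)],.003)[:,:2].round(3).tolist())
        for k in blobs(mask(c,*BLUE),500):
            r=cv2.approxPolyDP(cv2.convexHull(k),5,True).reshape(-1,2);print(r.tolist(),cast(c,r,.123)[:,:2].round(3).tolist())
E
```

```text
top cam [0.495 0.192 1.389]
blue [ 574. -315.] [154. 232.] 6.3 [ 0.491 -0.436] [ 0.659 -0.197]
blue [592. 314.] [200. 151.] 86.4 [0.511 0.212] [0.67  0.417]
yel [484.  11.] [ 51. 417.] 85.2 [ 0.275 -0.025] [0.692 0.049]
terra [745.   9.] [64. 63.] 0.6 [ 0.713 -0.023] [0.777 0.041]
caliper,jaws,right [[0.793, -0.336], [0.79, -0.103], [0.728, -0.117], [0.736, -0.159]]
mug [[0.764, 0.107], [0.783, 0.147], [0.785, 0.068], [0.845, 0.108]] mat [[0.942, 0.526], [0.95, -0.533], [0.27, 0.523], [0.274, -0.532]]
[[468, 184], [472, 229], [402, 232], [399, 192]] [[0.656, -0.422], [0.513, -0.433], [0.5, -0.206], [0.625, -0.197]]
[[206, 175], [269, 178], [265, 225], [202, 220]] [[0.666, 0.409], [0.66, 0.213], [0.514, 0.222], [0.526, 0.416]]
scene cam [1.728 0.235 0.92 ]
blue [662. 313.] [200. 287.] 86.2 [0.514 0.214] [0.81  0.421]
blue [ 646. -300.] [297. 240.] 6.2 [ 0.491 -0.431] [ 0.796 -0.166]
yel [467.  16.] [ 53. 388.] 85.2 [ 0.274 -0.017] [0.662 0.058]
terra [741.   7.] [176.  67.] 7.5 [ 0.655 -0.028] [0.828 0.047]
```

jog_arm(
  increments=[
    [[0, 0, 0.113, 0, 0, 0, 0], [0, 0, 0.113, 0, 0, 0, 0], [0, 0, 0, 3.2, -1.4, 0, 0], [0, 0, 0, 3.2, -1.4, 0, 0], [0, 0, 0, 3.2, -1.4, 0, 0], [0, 0, 0, 3.2, -1.4, 0, 0], [0, 0, 0, 3.2, -1.4, 0, 0], [0, 0, 0, 3.2, -1.4, 0, 0], [0, 0, 0, 3.2, -1.4, 0, 0], [0, 0, 0, 3.2, -1.4, 0, 0], [0, 0, 0, 3.2, -1.4, 0, 0], [0, 0, 0, 3.2, -1.4, 0, 0]],
  ],
)

```text
time: 1.2
position: [0.5041, -0.4217, 0.2311]
eef_rot: [-3.141, 0.0, 0.096]
contact_force: [1.1, -0.4, -1.0]
gripper_width: 1.002
```

jog_arm(
  increments=[
    [[0, 0, 0, 3.2, -1.5, 0, 0], [0, 0, 0, 3.2, -1.5, 0, 0], [0, 0, 0, 3.2, -1.5, 0, 0], [0, 0, 0, 3.2, -1.5, 0, 0], [0, 0, 0, 3.2, -1.5, 0, 0], [0, 0, 0, 3.2, -1.5, 0, 0], [0, 0, 0, 0.4, 0, 0, 0], [0, 0, 0, 0, 0, 3, 0], [0, 0, 0, 0, 0, 3, 0], [0, 0, 0, 0, 0, 3, 0], [0, 0, 0, 0, 0, 0, 0], [0, 0, 0, 0, 0, 0, 0]],
  ],
)

```text
time: 2.2
position: [0.6877, -0.3139, 0.1388]
eef_rot: [-3.138, 0.005, 0.096]
contact_force: [0.2, -0.4, 0.7]
gripper_width: 1.003
```

jog_arm(
  increments=[
    [[0, 0, 0, 0, 0, 2.3, 0], [0, 0, 0, 0, 0, 2.3, 0], [0, 0, 0, -0.8, 0, 0, 0], [0, 0, 0, -0.8, 0, 0, 0], [0, 0, 0, -0.5, 0, 0, 0], [0, 0, 0, -0.3, 0, 0, 0], [0, 0, 0, -0.3, 0, 0, 0], [0, 0, 0, 0, 0, 0, 0]],
  ],
)

```text
time: 2.87
position: [0.6624, -0.3179, 0.0972]
eef_rot: [3.14, -0.002, 0.095]
contact_force: [0.2, -1.2, 0.1]
gripper_width: 1.0
```

```bash
python3 - <<'E'
from h import *
c=cap("scene");cv2.imwrite("pics/s1.png",cv2.resize(c["color"][120:320,20:300,::-1],None,fx=2.5,fy=2.5))
print(readout.sense()["contact_force"],readout.sense()["position"])
E
```

```text
[0.31313885 0.02895428 0.01184514] [ 0.66271563 -0.31769852  0.09681825]
```

View pics/s1.png

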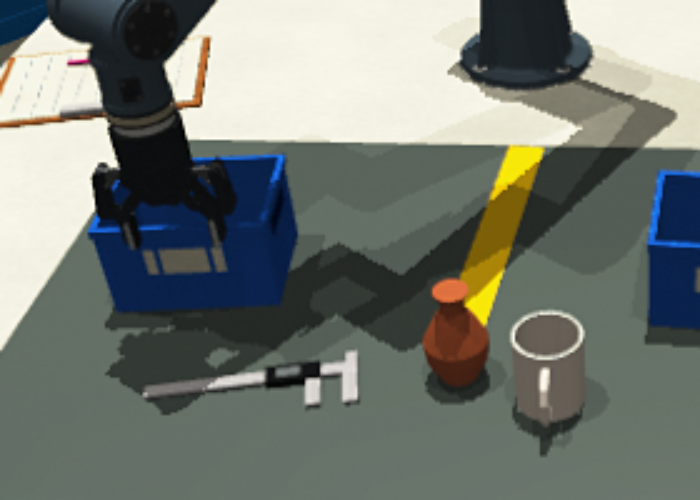

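jog_arm(
  increments=[
    [[0, 0, 0, -0.8, 0, -0.3, 0], [0, 0, 0, -0.6, 0, -0.5, 0], [0, 0, 0, -0.6, 0, -0.5, 0], [0, 0, 0, -0.6, 0, -0.5, 0], [0, 0, 0, -0.6, 0, -0.4, 0], [0, 0, 0, -0.6, 0, -0.4, 0], [0, 0, 0, -0.6, 0, -0.4, 0], [0, 0, 0, -0.6, 0, -0.4, 0], [0, 0, 0, -0.7, 0, -0.3, 0], [0, 0, 0, -0.7, 0, -0.3, 0], [0, 0, 0, -0.7, 0, -0.3, 0], [0, 0, 0, -0.7, 0, -0.3, 0]],
  ],
)

```text
time: 3.92
position: [0.5897, -0.3253, 0.1464]
eef_rot: [3.137, -0.013, 0.095]
contact_force: [8.9, 4.1, 16.0]
gripper_width: 1.0
```

```bash
python3 - <<'E'
from h import *
c=cap("scene");cv2.imwrite("pics/s2.png",cv2.resize(c["color"][120:320,20:300,::-1],None,fx=2.5,fy=2.5))
print(readout.sense()["contact_force"],readout.sense()["position"])
E
```

```text
[ 7.46298333  3.54241219 13.66867655] [ 0.58787335 -0.32570697  0.14681359]
```

View pics/s2.png

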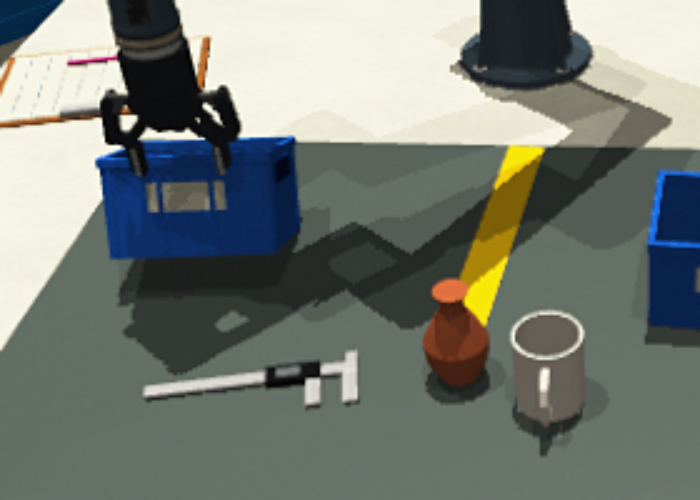

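The crate is tipping cleanly towards the robot, with its bottom edge lifted at about row 255. I'll carry on along the arc.

jog_arm(
  increments=[
    [[0, 0, 0, -0.6, 0, -0.5, 0], [0, 0, 0, -0.7, 0, -0.4, 0], [0, 0, 0, -0.7, 0, -0.35, 0], [0, 0, 0, -0.7, 0, -0.35, 0], [0, 0, 0, -0.75, 0, -0.3, 0], [0, 0, 0, -0.75, 0, -0.3, 0], [0, 0, 0, -0.75, 0, -0.3, 0], [0, 0, 0, -0.8, 0, -0.2, 0], [0, 0, 0, -0.8, 0, -0.2, 0], [0, 0, 0, -0.8, 0, -0.2, 0], [0, 0, 0, -0.8, 0, -0.1, 0], [0, 0, 0, -0.8, 0, -0.1, 0]],
  ],
)

```text
time: 4.97
position: [0.4948, -0.3333, 0.1745]
eef_rot: [3.142, 0.0, 0.096]
contact_force: [0.7, -0.7, 0.4]
gripper_width: 1.007
```

jog_arm(
  increments=[
    [[0, 0, 0, -0.8, 0, 0, 0], [0, 0, 0, -0.8, 0, 0, 0], [0, 0, 0, -0.8, 0, 0, 0], [0, 0, 0, -0.8, 0, 0, 0], [0, 0, 0, 0, 0, 0, 0], [0, 0, 0, 0, 0, 0, 0]],
  ],
)

```text
time: 5.47
position: [0.4635, -0.3364, 0.1743]
eef_rot: [-3.141, -0.0, 0.095]
contact_force: [-0.2, 1.1, -0.3]
gripper_width: 1.0
```

```bash
python3 - <<'E'
from h import *
c=cap("scene");cv2.imwrite("pics/s3.png",cv2.resize(c["color"][120:320,20:300,::-1],None,fx=2.5,fy=2.5))
E
```

```text
(no output)
```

View pics/s3.png

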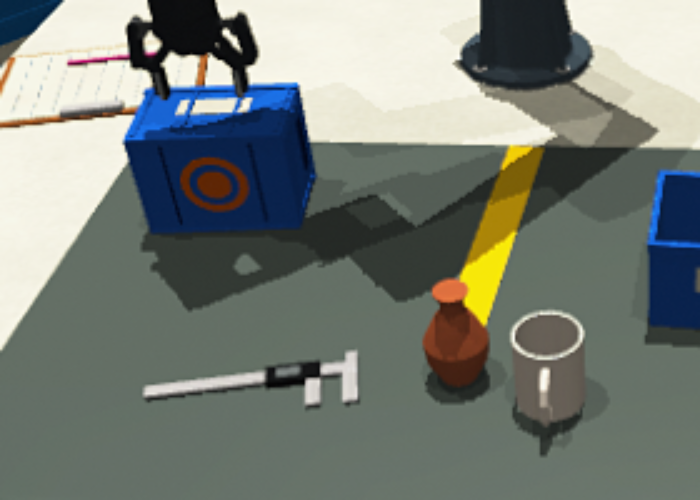

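Crate B (right) lies on its side and carries the orange stamp at (215,183) in the crop. Next I'll tip crate A.

jog_arm(
  increments=[
    [[0, 0, 0, 0, 0, -3, 0], [0, 0, 0, 0, 0, -3, 0], [0, 0, 0.08, 0, 0, 0, 0], [0, 0, 0.079, 0, 0, 0, 0], [0, 0, 0, 1, -3.3, 0, 0], [0, 0, 0, 1, -3.3, 0, 0], [0, 0, 0, 1, -3.3, 0, 0], [0, 0, 0, 1, -3.3, 0, 0], [0, 0, 0, 1, -3.3, 0, 0], [0, 0, 0, 1, -3.3, 0, 0], [0, 0, 0, 1, -3.3, 0, 0], [0, 0, 0, 1, -3.3, 0, 0]],
  ],
)

```text
time: 6.52
position: [0.5612, -0.0759, 0.2344]
eef_rot: [3.142, -0.001, -0.063]
contact_force: [0.5, -0.2, 0.4]
gripper_width: 0.998
```

jog_arm(
  increments=[
    [[0, 0, 0, 1, -3.3, 0, 0], [0, 0, 0, 1, -3.3, 0, 0], [0, 0, 0, 1, -3.3, 0, 0], [0, 0, 0, 1, -3.3, 0, 0], [0, 0, 0, 1, -3.3, 0, 0], [0, 0, 0, 1, -3.3, 0, 0], [0, 0, 0, 1, -3.3, 0, 0], [0, 0, 0, 1, -3.3, 0, 0], [0, 0, 0, 1, -3.3, 0, 0], [0, 0, 0, 1, -3.3, 0, 0], [0, 0, 0, 1, -3.3, 0, 0], [0, 0, 0, 0, 0, 0, 0]],
  ],
)

```text
time: 7.52
position: [0.6942, 0.2849, 0.2336]
eef_rot: [-3.137, -0.002, -0.057]
contact_force: [0.7, 0.1, -0.1]
gripper_width: 1.003
```

```bash
python3 - <<'E'
from h import *
print(readout.sense()["position"],readout.sense()["eef_rot"])
E
```

```text
[0.69420733 0.2849269  0.23360316] [-3.13715516e+00 -2.48348279e-03 -5.71437706e-02]
```

jog_arm(
  increments=[
    [[0, 0, 0, 1.2, -2.3, 0, 0], [0, 0, 0, 0, 0, 2.8, 0], [0, 0, 0, 0, 0, 2.8, 0], [0, 0, 0, 0, 0, 2.8, 0], [0, 0, 0, 0, 0, 2.8, 0], [0, 0, 0, 0, 0, 2.5, 0], [0, 0, 0, -0.8, 0, 0, 0], [0, 0, 0, -0.8, 0, 0, 0], [0, 0, 0, -0.5, 0, 0, 0], [0, 0, 0, -0.3, 0, 0, 0], [0, 0, 0, -0.3, 0, 0, 0], [0, 0, 0, 0, 0, 0, 0]],
  ],
)

```text
time: 8.52
position: [0.6798, 0.302, 0.0997]
eef_rot: [-3.141, -0.003, -0.063]
contact_force: [-1.6, -0.7, -0.3]
gripper_width: 0.997
```

jog_arm(
  increments=[
    [[0, 0, 0, -0.8, 0, -0.3, 0], [0, 0, 0, -0.6, 0, -0.5, 0], [0, 0, 0, -0.6, 0, -0.5, 0], [0, 0, 0, -0.6, 0, -0.5, 0], [0, 0, 0, -0.6, 0, -0.4, 0], [0, 0, 0, -0.6, 0, -0.4, 0], [0, 0, 0, -0.6, 0, -0.4, 0], [0, 0, 0, -0.6, 0, -0.4, 0], [0, 0, 0, -0.7, 0, -0.35, 0], [0, 0, 0, -0.7, 0, -0.35, 0], [0, 0, 0, -0.7, 0, -0.35, 0], [0, 0, 0, -0.7, 0, -0.35, 0]],
  ],
)

```text
time: 9.52
position: [0.6063, 0.3065, 0.1497]
eef_rot: [-3.139, -0.013, -0.063]
contact_force: [7.5, -2.3, 12.5]
gripper_width: 1.001
```

Forces match the first crate, so I'm continuing.

jog_arm(
  increments=[
    [[0, 0, 0, -0.6, 0, -0.5, 0], [0, 0, 0, -0.7, 0, -0.4, 0], [0, 0, 0, -0.7, 0, -0.35, 0], [0, 0, 0, -0.7, 0, -0.35, 0], [0, 0, 0, -0.75, 0, -0.3, 0], [0, 0, 0, -0.75, 0, -0.3, 0], [0, 0, 0, -0.75, 0, -0.3, 0], [0, 0, 0, -0.8, 0, -0.2, 0], [0, 0, 0, -0.8, 0, -0.2, 0], [0, 0, 0, -0.8, 0, -0.2, 0], [0, 0, 0, -0.8, 0, -0.1, 0], [0, 0, 0, -0.8, 0, -0.1, 0]],
  ],
)

```text
time: 10.52
position: [0.5111, 0.3119, 0.178]
eef_rot: [3.141, 0.001, -0.063]
contact_force: [-0.8, -0.4, 0.7]
gripper_width: 0.999
```

jog_arm(
  increments=[
    [[0, 0, 0, -0.8, 0, 0, 0], [0, 0, 0, -0.8, 0, 0, 0], [0, 0, 0, -0.8, 0, 0, 0], [0, 0, 0, -0.8, 0, 0, 0], [0, 0, 0, 0, 0, 0, 0], [0, 0, 0, 0, 0, -3, 0], [0, 0, 0, 0, 0, -3, 0], [0, 0, 0, 0, 0, -1, 0]],
  ],
)

```text
time: 11.18
position: [0.4828, 0.315, 0.2522]
eef_rot: [-3.138, -0.007, -0.063]
contact_force: [0.8, 0.4, 0.6]
gripper_width: 0.998
```

```bash
python3 - <<'E'
from h import *
c=cap("scene");cv2.imwrite("pics/s4.png",c["color"][:,:,::-1])
for k in blobs(mask(c,*BLUE),1500): print(cv2.boundingRect(k), cv2.approxPolyDP(cv2.convexHull(k),4,True).reshape(-1,2).tolist())
for k in blobs(mask(c,(2,150,60),(16,255,255)),60):print("or",cv2.boundingRect(k))
c=cap("top");cv2.imwrite("pics/t4.png",c["color"][:,:,::-1])
for k in blobs(mask(c,*BLUE),500):
    h=cv2.approxPolyDP(cv2.convexHull(k),4,True).reshape(-1,2); print("top",h.tolist(),cast(c,h,.153)[:,:2].round(3).tolist())
E
```

```text
(284, 159, 67, 63) [[287, 159], [349, 162], [345, 221], [284, 217]]
(70, 153, 77, 61) [[138, 153], [146, 190], [139, 211], [81, 213], [70, 178], [78, 156]]
(450, 123, 110, 67) [[559, 133], [559, 160], [536, 181], [504, 189], [450, 159], [452, 137], [482, 123]]
or (189, 232, 26, 43)
or (92, 183, 27, 21)
or (404, 141, 16, 9)
or (244, 86, 45, 28)
or (334, 58, 67, 57)
or (102, 56, 90, 56)
or (160, 0, 31, 27)
top [[476, 233], [481, 270], [423, 276], [406, 271], [404, 238]] [[0.5, -0.431], [0.387, -0.445], [0.367, -0.262], [0.382, -0.209], [0.482, -0.203]]
```

View pics/s4.png

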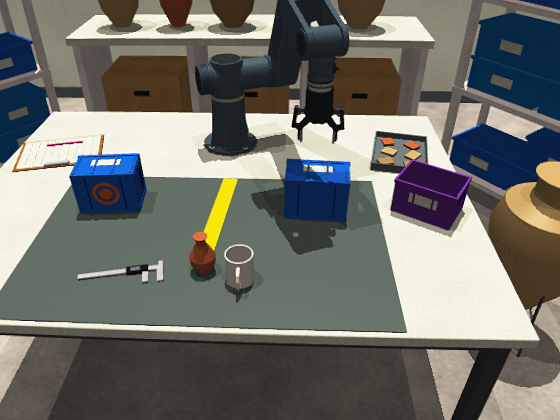

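Both crates are on their sides; the left underside (317,195) is plain and the right one has the ring at (105,193). I'll go round to the −y end of the stamped crate with the tool yawed and tilted, so the fingertips lead when pushing.

jog_arm(
  increments=[
    [[0, 0, -0.12, 0, 0, 0, 0], [0, 0, -0.12, 0, 0, 0, 0], [0, 0, -0.12, 0, 0, 0, 0], [0, 0, -0.12, 0, 0, 0, 0], [0, 0, -0.12, 0, 0, 0, 0], [0, 0, -0.12, 0, 0, 0, 0], [0, 0, -0.12, 0, 0, 0, 0], [0, 0, -0.12, 0, 0, 0, 0], [0, 0, -0.12, 0, 0, 0, 0], [0, 0, -0.12, 0, 0, 0, 0], [0, 0, -0.12, 0, 0, 0, 0], [0, 0, -0.12, 0, 0, 0, 0]],
  ],
)

```text
time: 12.28
position: [0.4795, 0.3135, 0.2462]
eef_rot: [-3.139, 0.002, 1.382]
contact_force: [0.3, -0.1, 0.9]
gripper_width: 1.003
```

jog_arm(
  increments=[
    [[0, 0, -0.104, 0, 0, 0, 0], [0, 0, -0.104, 0, 0, 0, 0], [0, 0, -0.104, 0, 0, 0, 0], [0, 0, 0, -3.5, -0.6, 0, 0], [0, 0, 0, -3.5, -0.6, 0, 0], [0, 0, 0, -3.5, -0.6, 0, 0], [0, 0, 0, -3.5, -0.6, 0, 0], [0, 0, 0, -3.5, -0.6, 0, 0], [0, 0, 0, -3.5, -0.6, 0, 0], [0, 0, 0, -3.5, -0.6, 0, 0], [0, 0, 0, -3.5, -0.6, 0, 0], [0, 0, 0, -3.5, -0.6, 0, 0]],
  ],
)

```text
time: 13.28
position: [0.4625, -0.0066, 0.2468]
eef_rot: [-3.139, -0.001, 1.689]
contact_force: [0.2, -0.4, -0.7]
gripper_width: 0.996
```

jog_arm(
  increments=[
    [[0, 0, 0, -3.5, -0.6, 0, 0], [0, 0, 0, -3.5, -0.6, 0, 0], [0, 0, 0, -3.5, -0.6, 0, 0], [0, 0, 0, -3.5, -0.6, 0, 0], [0, 0, 0, -3.5, -0.6, 0, 0], [0, 0, 0, -3.5, -0.6, 0, 0], [0, 0, 0, -3.5, -0.5, 0, 0], [0, 0, 0, -3.5, -0.5, 0, 0], [0, 0, 0, -3.5, -0.5, 0, 0], [0, 0, 0, -3.5, -0.5, 0, 0], [0, 0, 0, -3.5, -0.5, 0, 0], [0, 0, 0, -3.5, -0.5, 0, 0]],
  ],
)

```text
time: 14.28
position: [0.4467, -0.4311, 0.246]
eef_rot: [-3.14, -0.003, 1.688]
contact_force: [0.8, 0.2, 0.5]
gripper_width: 1.004
```

```bash
python3 - <<'E'
from h import *
print(readout.sense()["position"],readout.sense()["eef_rot"])
c=cap("scene");print("B bottom edge",cast(c,[(81,213),(139,211)],.003)[:,:2].round(3).tolist(),"A",cast(c,[(284,217),(345,221)],.003)[:,:2].round(3).tolist())
print("top edge",cast(c,[(70,178),(138,176)],.15)[:,:2].round(3).tolist())
for k in blobs(mask(c,(2,150,60),(16,255,255)),60):
    x,y,w,h=cv2.boundingRect(k)
    if 60<x<130 and y>150: print("stamp",cast(c,[(x+w/2,y+h/2)],.078).round(3))
c=cap("top")
for k in blobs(mask(c,*BLUE),500):
    h=cv2.approxPolyDP(cv2.convexHull(k),4,True).reshape(-1,2); print("top",h.tolist(),cast(c,h,.153)[:,:2].round(3).tolist())
E
```

```text
[ 0.44673494 -0.43106115  0.24603801] [-3.13989826 -0.00318735  1.68819949]
B bottom edge [[0.5, -0.428], [0.483, -0.242]] A [[0.499, 0.227], [0.514, 0.418]]
top edge [[0.522, -0.419], [0.505, -0.215]]
stamp [[ 0.496 -0.333  0.078]]
top [[476, 234], [481, 270], [432, 275], [406, 271], [403, 238]] [[0.497, -0.431], [0.387, -0.445], [0.37, -0.29], [0.382, -0.209], [0.482, -0.2]]
top [[201, 224], [264, 228], [262, 266], [197, 262]] [[0.513, 0.414], [0.505, 0.224], [0.391, 0.227], [0.399, 0.422]]
```

jog_arm(
  increments=[
    [[0, 0, 0, -3.6, -0.4, 0, 0], [0, 0, 0, -3.6, -0.4, 0, 0], [0, 0, 0, -3.6, -0.4, 0, 0], [0, 0, 0, -1.5, 0, 0, 0], [0, 0.102, 0, 0, 0, 0, 0], [0, 0.102, 0, 0, 0, 0, 0], [0, 0.102, 0, 0, 0, 0, 0], [0, 0.102, 0, 0, 0, 0, 0], [0, 0.102, 0, 0, 0, 0, 0], [0, 0.102, 0, 0, 0, 0, 0], [0, 0, 0, 0, 0, 0, 0]],
  ],
)

```text
time: 15.3
position: [0.4489, -0.5542, 0.2405]
eef_rot: [-3.137, -0.623, 1.683]
contact_force: [-0.2, 0.2, -1.4]
gripper_width: 0.999
```

jog_arm(
  increments=[
    [[0, 0, 0, -1.7, 0, 2.4, 0], [0, 0, 0, -1.7, 0, 2.4, 0], [0, 0, 0, -1.7, 0, 2.4, 0], [0, 0, 0, -1.7, 0, 2.4, 0], [0, 0, 0, -1.7, 0, 2.4, 0], [0, 0, 0, 0, 0, 0, 0], [0, 0, 0, 0, 0, 0, 0]],
  ],
)

```text
time: 15.88
position: [0.45, -0.5517, 0.0993]
eef_rot: [-3.139, -0.617, 1.688]
contact_force: [0.6, 0.9, 0.4]
gripper_width: 1.001
```

```bash
python3 - <<'E'
from h import *
s=readout.sense();print(s["position"],s["eef_rot"],s["qpos"],s["contact_force"])
print(Ro.from_euler("xyz",s["eef_rot"]).as_matrix().round(3))
E
```

```text
[ 0.45003032 -0.55174281  0.09930295] [-3.1390078  -0.61720114  1.68817852] [-1.12208768  1.05790176  0.80326776  0.19551394  1.86678473 -1.23971867] [0.55532228 0.93203771 0.39535374]
[[-0.096  0.993 -0.07 ]
 [ 0.81   0.119  0.574]
 [ 0.579 -0.002 -0.815]]
```

jog_arm(
  increments=[
    [[0, 0, 0, -1.5, 0, 2.1, 0], [0, 0, 0, -1.5, 0, 2.1, 0], [0, 0, 0, -1.5, 0, 2.1, 0], [0, 0, 0, 0, 0, 0, 0], [0, 0, 0, 1.2, 0.18, 0.85, 0], [0, 0, 0, 1.2, 0.18, 0.85, 0], [0, 0, 0, 1.2, 0.18, 0.85, 0], [0, 0, 0, 1.2, 0.18, 0.85, 0], [0, 0, 0, 1.2, 0.18, 0.85, 0], [0, 0, 0, 1.2, 0.18, 0.85, 0], [0, 0, 0, 0, 0, 0, 0]],
  ],
)

```text
time: 16.8
position: [0.4521, -0.4641, 0.0273]
eef_rot: [3.14, -0.611, 1.692]
contact_force: [0.3, 0.1, 0.6]
gripper_width: 1.003
```

jog_arm(
  increments=[
    [[0, 0, 0, 0.81, 0.12, 0.57, 0], [0, 0, 0, 0.81, 0.12, 0.57, 0], [0, 0, 0, 0.81, 0.12, 0.57, 0], [0, 0, 0, 0.81, 0.12, 0.57, 0], [0, 0, 0, 0.81, 0.12, 0.57, 0], [0, 0, 0, 0.81, 0.12, 0.57, 0], [0, 0, 0, 0, 0, 0, 0]],
  ],
)

```text
time: 17.38
position: [0.4518, -0.4054, 0.0251]
eef_rot: [3.14, -0.611, 1.69]
contact_force: [0.8, -0.5, 0.3]
gripper_width: 1.002
```

```bash
python3 - <<'E'
from h import *
s=readout.sense();print(s["position"],s["contact_force"])
c=cap("scene");cv2.imwrite("pics/s5.png",cv2.resize(c["color"][100:300,20:300,::-1],None,fx=2.5,fy=2.5))
E
```

```text
[ 0.45175482 -0.40543564  0.02511839] [ 0.77586983 -0.52062548  0.30237948]
```

View pics/s5.png

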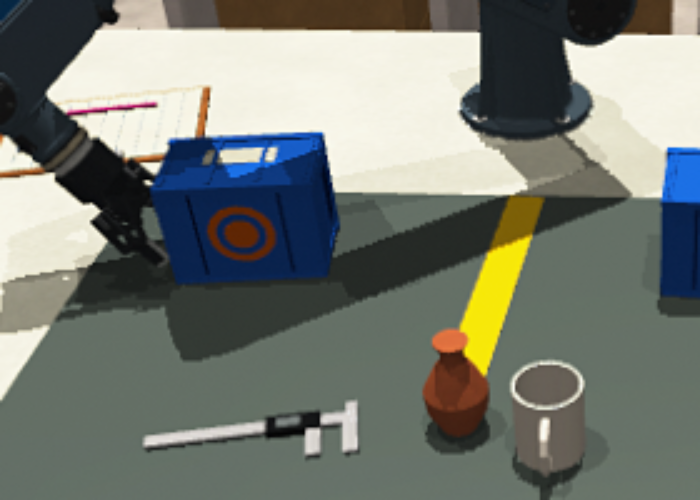

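The crate slides flat, with the fingertips against its end wall at (160,255) in the crop. Pushing on.

jog_arm(
  increments=[
    [[0, 0, 0, 0.81, 0.12, 0.57, 0], [0, 0, 0, 0.81, 0.12, 0.57, 0], [0, 0, 0, 0.81, 0.12, 0.57, 0], [0, 0, 0, 0.81, 0.12, 0.57, 0], [0, 0, 0, 0.81, 0.12, 0.57, 0], [0, 0, 0, 0.81, 0.12, 0.57, 0], [0, 0, 0, 0.81, 0.12, 0.57, 0], [0, 0, 0, 0.81, 0.12, 0.57, 0], [0, 0, 0, 0.81, 0.12, 0.57, 0], [0, 0, 0, 0.81, 0.12, 0.57, 0], [0, 0, 0, 0.81, 0.12, 0.57, 0], [0, 0, 0, 0, 0, 0, 0]],
  ],
)

```text
time: 18.43
position: [0.4507, -0.2925, 0.0233]
eef_rot: [-3.14, -0.617, 1.689]
contact_force: [0.4, 0.3, 0.4]
gripper_width: 1.0
```

jog_arm(
  increments=[
    [[0, 0, 0, 0.81, 0.12, 0.57, 0], [0, 0, 0, 0.81, 0.12, 0.57, 0], [0, 0, 0, 0.81, 0.12, 0.57, 0], [0, 0, 0, 0.81, 0.12, 0.57, 0], [0, 0, 0, 0.81, 0.12, 0.57, 0], [0, 0, 0, 0.81, 0.12, 0.57, 0], [0, 0, 0, 0.81, 0.12, 0.57, 0], [0, 0, 0, 0.81, 0.12, 0.57, 0], [0, 0, 0, 0.81, 0.12, 0.57, 0], [0, 0, 0, 0.81, 0.12, 0.57, 0], [0, 0, 0, 0.81, 0.12, 0.57, 0], [0, 0, 0, 0, 0, 0, 0]],
  ],
)

```text
time: 19.43
position: [0.4508, -0.1834, 0.0236]
eef_rot: [-3.14, -0.616, 1.689]
contact_force: [-0.1, 0.8, -0.8]
gripper_width: 1.003
```

```bash
cat > meas.py <<'E'
from h import *
s=readout.sense();print("tcp",s["position"].round(3),s["contact_force"].round(1),s["qpos"].round(2))
c=cap("scene")
for k in blobs(mask(c,(2,150,60),(16,255,255)),60):
    x,y,w,h=cv2.boundingRect(k)
    if 60<x<300 and 150<y<225: print("stamp",(x,y,w,h),cast(c,[(x+w/2-.5,y+h/2-.5)],.078).round(3))
for k in blobs(mask(c,*BLUE),1500):
    x,y,w,h=cv2.boundingRect(k)
    if x>400 or y<140: continue
    h=cv2.approxPolyDP(cv2.convexHull(k),4,True).reshape(-1,2);print("scene",np.c_[h,cast(c,h,.003)[:,:2].round(3)].tolist())
c=cap("top")
for k in blobs(mask(c,*BLUE),500):
    h=cv2.approxPolyDP(cv2.convexHull(k),4,True).reshape(-1,2); print("top",cast(c,h,.153)[:,:2].round(3).tolist())
E
python3 meas.py
```

```text
tcp [ 0.451 -0.183  0.024] [-0.1  0.8 -0.8] [-0.83  0.87  1.67  0.37  1.16 -1.2 ]
stamp (173, 184, 27, 22) [[ 0.493 -0.078  0.078]]
scene [[287.0, 159.0, 0.133, 0.232], [349.0, 162.0, 0.148, 0.464], [345.0, 221.0, 0.514, 0.418], [284.0, 217.0, 0.499, 0.227]]
scene [[217.0, 153.0, 0.096, -0.038], [218.0, 210.0, 0.469, 0.014], [158.0, 214.0, 0.497, -0.176], [151.0, 178.0, 0.283, -0.25], [155.0, 157.0, 0.134, -0.271]]
top [[0.503, -0.178], [0.394, -0.187], [0.365, -0.004], [0.376, 0.017], [0.475, 0.024]]
top [[0.513, 0.414], [0.505, 0.224], [0.391, 0.227], [0.399, 0.422]]
```

jog_arm(
  increments=[
    [[0, 0, 0, 0.81, 0.12, 0.57, 0], [0, 0, 0, 0.81, 0.12, 0.57, 0], [0, 0, 0, 0.81, 0.12, 0.57, 0], [0, 0, 0, 0.81, 0.12, 0.57, 0], [0, 0, 0, 0.81, 0.12, 0.57, 0], [0, 0, 0, 0.81, 0.12, 0.57, 0], [0, 0, 0, 0.81, 0.12, 0.57, 0], [0, 0, 0, 0.81, 0.12, 0.57, 0], [0, 0, 0, 0.81, 0.12, 0.57, 0], [0, 0, 0, 0.81, 0.12, 0.57, 0], [0, 0, 0, 0, 0, 0, 0]],
  ],
)

```text
time: 20.45
position: [0.4508, -0.0838, 0.0235]
eef_rot: [-3.139, -0.615, 1.689]
contact_force: [-0.0, 0.4, 0.5]
gripper_width: 0.996
```

jog_arm(
  increments=[
    [[0, 0, 0, -1.2, -0.18, -0.85, 0], [0, 0, 0, -2.4, -0.36, -1.7, 0], [0, 0, 0, -2.4, -0.36, -1.7, 0], [0, 0, 0, -2.4, -0.36, -1.7, 0], [0, 0, 0, -2.4, -0.36, -1.7, 0], [0, 0, 0, -2.4, -0.36, -1.7, 0], [0, 0, 0, 1.5, 0, -2.1, 0], [0, 0, 0, 1.5, 0, -2.1, 0], [0, 0, 0, 1.5, 0, -2.1, 0], [0, 0, 0, 1.5, 0, -2.1, 0], [0, 0, 0, 0, 0, 0, 0], [0, 0, 0, 0, 0, 0, 0]],
  ],
)

```text
time: 21.45
position: [0.4514, -0.2509, 0.1281]
eef_rot: [3.139, -0.608, 1.689]
contact_force: [-0.5, -0.4, 0.5]
gripper_width: 1.004
```

```bash
cat >> meas.py <<'E'
cv2.imwrite("pics/t6.png",c["color"][:,:,::-1]);cv2.imwrite("pics/s6.png",cams.capture("scene")["color"][:,:,::-1])
E
python3 meas.py
```

```text
tcp [ 0.451 -0.251  0.128] [-0.5 -0.4  0.5] [-0.9   0.73  1.53  0.31  1.42 -1.16]
stamp (205, 185, 27, 21) [[0.493 0.022 0.078]]
scene [[287.0, 159.0, 0.133, 0.232], [349.0, 162.0, 0.148, 0.464], [345.0, 221.0, 0.514, 0.418], [284.0, 217.0, 0.499, 0.227]]
scene [[248.0, 154.0, 0.1, 0.082], [249.0, 212.0, 0.476, 0.114], [190.0, 215.0, 0.499, -0.072], [186.0, 157.0, 0.13, -0.152]]
top [[0.498, -0.076], [0.387, -0.089], [0.363, 0.104], [0.48, 0.115]]
top [[0.513, 0.414], [0.505, 0.224], [0.391, 0.227], [0.399, 0.422]]
```

View pics/s6.png

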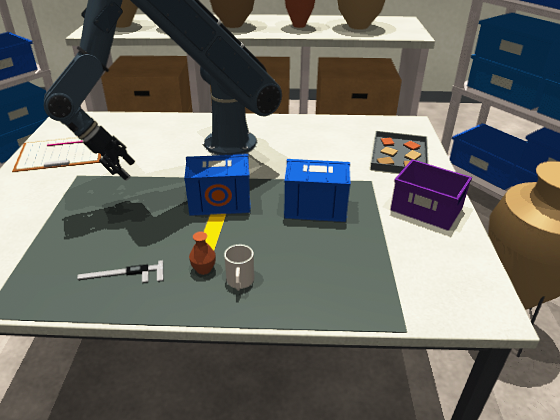

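View pics/t6.png

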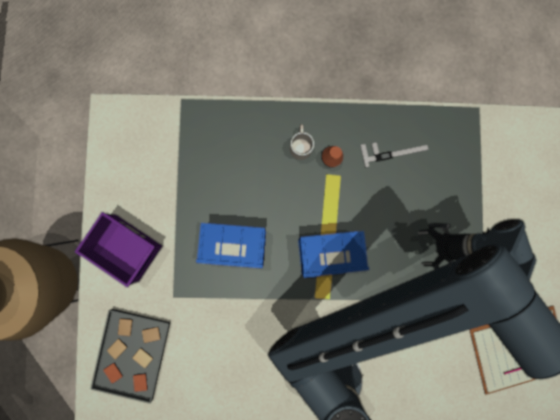

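Stamped crate centre is about (0.433, 0.015) from the scene camera and (0.432, 0.014) from the top. The line is at y≈0.015 there. The other crate is at y≈0.32, and the juglet, mug and caliper sit at their old pixels.

```bash
python3 -c "
from cell import workorder;print(workorder.close_job())"
```

```text
the job is handed in; nothing more can be done
None
```

I tipped both crates onto their sides, towards the robot, by pulling their far rims with the open fingers. The stamp was under the crate that started on the right (−y). I pushed that crate along the mat on its side until it lay across the yellow line. I then backed the arm clear and handed the job in at about 21.5 s. No verdict was reported.

**Stamped crate:** its centre is within about 2 mm of the line's middle in both the scene and top views, against 40 mm allowed. It is about 50 mm towards the robot from the middle of the line's length, against 200 mm allowed.

**Other crate:** it lies on its side about 0.3 m from the line, with a plain underside.

**Bystanders and robot:** in the last pictures the juglet, mug and caliper looked unmoved; I judged this by eye and did not measure it. The arm was clear of everything, and none of my checks failed or disagreed.

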